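# Stand the leaning glue bottles in a row on the bench riser

### The job

Take the two glue bottles that lean in the blue pick bin and stand both upright on the black strip of the wooden riser shelf, so that with the blue-capped bottle already there they form one straight side-by-side row: no bottle over the strip's edge, and no gap between neighbours wider than about 40 mm. Set them down, do not drop them or knock them over, and leave the blue-capped bottle, the tape roll and the flask where they are.

Things in the scene. Friction and masses are not known exactly. Their poses are not given: they have to be found in the camera images.
- bottle_red: white glue bottle with a red cap, leaning in one compartment of the pick bin. Body 56 mm across and 112 mm tall, shoulder up to 136 mm, then a cylindrical cap 30 mm across from 136 to 180 mm; 180 mm high, about 0.3 kg. Origin: centre of its underside; z along its axis to the cap, at the start leaning 35 degrees towards the bin's -x side.
- bottle_green: yellow glue bottle with a green cap; same shape and size as the red-capped one, starts leaning in the other compartment (which one is in which varies). Origin: centre of its underside; z along its axis to the cap.
- bottle_blue: white glue bottle with a blue cap, same shape and size, standing upright near one end (which end varies) of the riser's strip; it begins the row. Origin: centre of its underside, z up.
- pick_bin: fixed blue open bin on a wooden stand (190 x 158 mm), leaning 35 degrees, mouth towards its -x (robot) side, rim up to 140 mm high. Two compartments along its y, each 73 mm wide, 74 mm deep, 81 mm long along the bottle axis; a bottle in each rests on the lower (-x) wall and the floor, about 95 mm sticking out. Origin: underside of the stand, near its centre (5 mm), z up.
- riser: fixed wooden riser shelf, 140 mm (x) by 400 mm (y), flat top 60 mm above the bench. A black rubber strip 90 mm wide runs along the middle of its top for its whole length (x = -45 to 45 mm). Origin: centre of its underside on the bench, z up, y along its length.
- tape_roll: orange roll of tape lying flat on the riser near the other end from the blue-capped bottle, 90 mm across, 24 mm high. Origin: centre of its underside. Bystander.
- flask: black steel drinking flask standing on the bench beyond the work, 68 mm across, 201 mm high. Origin: centre of its underside. Bystander.
Not all that is in view belongs to the job. Leave any orange look-alike of the bottle_blue alone.

How it is judged:
At the end, for the whole second after the job is handed in: The three bottles stand released, at rest, upright within 3 degrees on the riser, centres within 18 mm of the strip's middle line; the two moved ones are neighbours and one of them is next to the blue-capped one, neighbouring centres at most 105 mm apart (angle between each of bottle_red, bottle_green, bottle_blue's own z axis and vertical below 0.06 rad and z of bottle_red in the frame of riser between 0.054 and 0.066 m and x of bottle_red in the frame of riser between -0.018 and 0.018 m and linear speed of each of bottle_red, bottle_green below 0.02 m/s and contact force between the fingers and bottle_red below 0.1 N and z of bottle_green in the frame of riser between 0.054 and 0.066 m and x of bottle_green in the frame of riser between -0.018 and 0.018 m and contact force between the fingers and bottle_green below 0.1 N and horizontal distance between bottle_red and bottle_green below 0.105 m and horizontal distance between any of bottle_red, bottle_green and bottle_blue below 0.105 m and x of bottle_blue in the frame of riser between -0.018 and 0.018 m); the robot touches nothing.
It fails at once if a glue bottle is dropped: it falls free of the fingers faster than 0.45 m/s (a fall of about 10 mm) ((contact force between the fingers and bottle_red below 0.05 N and linear speed of bottle_red above 0.45 m/s) or (contact force between the fingers and bottle_green below 0.05 N and linear speed of bottle_green above 0.45 m/s)).
It fails at once if a glue bottle is knocked over (tilted more than 69 degrees) (angle between any of bottle_red, bottle_green, bottle_blue's own z axis and vertical above 1.2 rad).
It fails at once if the blue-capped bottle, tape roll or flask is moved more than 25 mm (distance of any of bottle_blue, tape_roll, flask from where it was at the start of the episode above 0.025 m).
It also fails if it takes over 61 s, if anything falls off the work surface, if the arm or the gripper's body presses on something with over 40 N, if the wrist force passes 120 N, or if a joint passes its speed limit or range.

### The arm

A 6-joint arm with a two-finger parallel gripper is mounted at the origin on the work surface. World frame = base frame: x ahead of the robot, y to its left, z up, the work surface at z = 0. Lengths are in m, angles in rad, forces in N, time in s.
With the tool pointing down it reaches from about 0.4 to 0.825 m from the base axis. Payload 7 kg.
Tool frame: the origin (TCP) lies at the very end of the fingers, on their centre line; the grasp point (between the pads) lies 19 mm behind it (arm.grasp_offset is the distance from the TCP to the grasp point, in m); z points along the fingers, y is the line along which they close (so a half turn about z gives the same grasp; the last joint's range is limited). The gripper opens to 88 mm and grips with 3 to 60 N. Pads are 19 mm wide; open, the fingers measure 130 mm over their backs; the gripper's body (78 mm by 193 mm) begins 47 mm behind the grasp point.
Start: joints at [1.596, 0.359, 0.012, 0, -1.224, -0.288], TCP at [0.175, 0.652, 0.227] pointing down, gripper open.
Joint ranges: [-3.07, 3.07], [-1.43, 2.12], [-1.02, 1.25], [-3.03, 1.67], [-3.05, -0], [-3.03, 3.03]. Speed limits (rad/s): [2.39, 2.39, 3.01, 3.14, 3.14, 3.14].

### API

Orientations are given as [roll, pitch, yaw] about the fixed x, y, z axes, in that order (R = Rz(yaw) Ry(pitch) Rx(roll)).
In Python, from station import get_state, cams, arm, nets gives the robot as it stands.
- The arm moves only by the shell command python3 -m creep 'ROWS' [FORCE]. ROWS is a JSON object of lists of equal length, an entry for each row: "translation": the shift along the world's x, y, z in mm, a list of three; "spin": the turn about the world's z in rad; "gripper": the opening, from 0 (shut) to 1 (fully open). In form: {"translation": [[dx, dy, dz], ...], "spin": [spin, ...], "gripper": [gripper, ...]}. A call has 1 to 8 rows; each row shifts and turns the commanded pose from where the row before left it; what a row does not reach is not made up. A row lasts 1/10 s, in which the tool goes at most 50 mm and 8.59 degrees, less where a joint would pass 70% of its speed; a pose out of reach is approached as far as the arm can. A call is refused whole if a number of a shift passes 50 or a number of a turn 0.15, either way. A call with a gripper value outside its range is refused whole. The fingers move at their own pace and stop on an object; FORCE is the grip in N (left out, the last holds). Time passes only in rows, so rows that do not move let the fingers close. It gives the time, the measured TCP pose, the force, the opening and the grip force at its end, in the units of the state.
- get_state(): the state, without advancing time (a new reading comes with each control period).
- cams.grab_frame(name): name is "side" or "top" or "wrist"; returns a dict with "img" (420x560x3 uint8, red, green, blue), "mtx" (3x3 intrinsics, pixels), "R" (3x3) and "t" (3): a world point X has camera coordinates R X + t. Camera axes: x right, y down, z forward; pixel columns grow to the right and rows downward; lengths in m; the calibration is good to about 2 mm. A picture is of the moment at which its call begins. There is no depth.
- arm.job_done(): hands the job in; it is judged then, once.
Trained networks look in the newest picture that a camera, given by its name, has taken for a name from the list of things; names that differ only in an ending like _2 or _b are one class to them, and where a whole thing is asked for, a point or a joint stands for the part that bears it (a point fixed in the world has none). Each returns a list of dicts, best first, with "confidence" (0 to 1); they miss things now and then, are a little off and sometimes report something else, mostly with a low value. They report only what shows in the picture. A call takes as long as a camera call. They do not tell look-alikes from the thing itself.
- nets.search_frame(camera, label): "centre" ([x, y, z] in m, in world coordinates, good to about 4 mm: the middle of the surface that is visible of it).
- nets.pinpoint(camera, label): "centre" ([x, y, z] in m, in world coordinates, good to about 4 mm: a listed point, or the origin of a listed thing).
The state is a dict: "t": time; "q": joint angles; "qd": joint speeds; "joint_efforts": joint torques, N m; "eef_pos": TCP position; "ee_rot": TCP orientation; "force": force on the tool from outside, world axes, zero at the start; "moment": the same for the moment, N m; "width": finger opening in m; "gripper_force": force on a finger pad.
Only numpy, scipy, OpenCV 4.12 (cv2) and the standard library are available. Lean on these libraries where they do the work, as an engineer would, in place of code of your own. Each camera call takes 0.05 s, during which the arm holds its last target. There are 200 camera calls.

## Working session

There is one attempt and no reset: what is moved stays moved. The work goes in short steps, Python scripts to look and compute and a shell command to move; the robot and the scene stay as the last step left them, time stands still between calls to the robot, and variables do not carry over. Pictures are saved under pics/ and viewed, at most 10 in all, crops included, and the job is handed in when it is done.

```bash
mkdir -p pics; ls
python3 - <<'E'
from station import get_state,cams,arm,nets
import cv2,numpy as np
s=get_state();print(s['t'],s['eef_pos'],s['ee_rot'],s['width'],arm.grasp_offset)
a=cams.grab_frame('side');b=cams.grab_frame('top')
for c in('side','top'):
  for n in('bottle_red','bottle_green','bottle_blue','pick_bin','riser','tape_roll','flask'):
    print(c,n,[(np.round(d['centre'],3).tolist(),round(d['confidence'],2)) for d in nets.pinpoint(c,n)[:3]])
for n,f in(('side',a),('top',b)): cv2.imwrite(f'pics/{n}1.png',f['img'][:,:,::-1])
E
```

```text
pics
0.0 [0.1752508  0.65134453 0.22560544] [ 3.13991339e+00 -1.66899461e-04 -2.62929472e-01] 0.08776229751893508 0.0188
side bottle_red [([0.551, 0.136, 0.052], 0.94)]
side bottle_green [([0.565, 0.208, 0.054], 0.62)]
side bottle_blue [([0.603, -0.374, 0.06], 0.7), ([0.771, -0.353, -0.003], 0.66)]
side pick_bin [([0.53, 0.172, 0.001], 0.97)]
side riser [([0.593, -0.234, -0.0], 0.8)]
side tape_roll [([0.582, -0.094, 0.064], 0.87)]
side flask [([0.77, 0.008, -0.001], 0.95)]
top bottle_red [([0.558, 0.136, 0.06], 0.95)]
top bottle_green [([0.562, 0.209, 0.054], 0.97)]
top bottle_blue [([0.599, -0.375, 0.061], 0.96), ([0.772, -0.352, 0.0], 0.6), ([0.555, 0.135, 0.06], 0.29)]
top pick_bin [([0.533, 0.171, -0.002], 0.61)]
top riser [([0.594, -0.236, 0.003], 0.9), ([0.561, 0.209, 0.055], 0.21)]
top tape_roll [([0.582, -0.088, 0.061], 0.78)]
top flask [([0.599, -0.378, 0.06], 0.73), ([0.777, 0.008, 0.0], 0.63)]
```

View pics/side1.png

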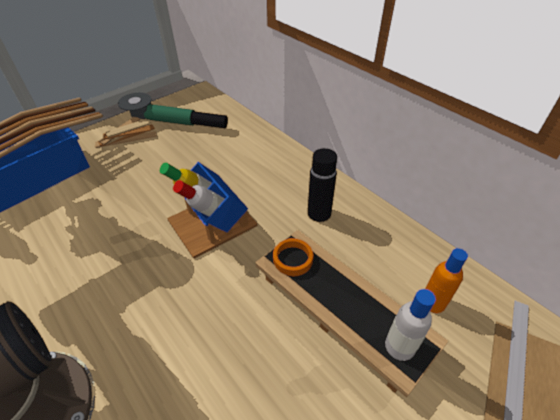

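View pics/top1.png

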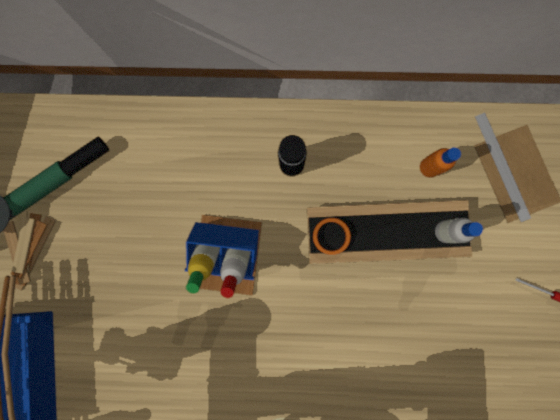

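Side view: red cap at (183,187) on a white bottle, green cap at (170,172) on a yellow bottle, both in the bin. The blue-capped white bottle is on the strip at (410,330). The only look-alike is the orange blue-capped bottle at (445,285), which stands on the bench and is left alone. In the top view the caps are at red (229,287), green (195,282), blue (471,230) and orange look-alike (451,155). There is also an unrelated red item at (556,296).

Next I measure the cap axes and the strip line, and make the close crop.

```bash
cat > h.py <<'E'
from station import get_state,cams,arm,nets
import cv2,numpy as np
H={'red':[(0,8),(172,180)],'green':[(45,85)],'blue':[(105,125)]}
def blob(f,col,roi,smin=130):
    h=cv2.cvtColor(f['img'],cv2.COLOR_RGB2HSV); m=np.zeros(h.shape[:2],np.uint8)
    for a,b in H[col]: m|=cv2.inRange(h,(a,smin,40),(b,255,255))
    k=np.zeros_like(m); x0,x1,y0,y1=roi; k[y0:y1,x0:x1]=m[y0:y1,x0:x1]
    n,l,s,c=cv2.connectedComponentsWithStats(k); i=1+np.argmax(s[1:,4]); return c[i],s[i]
def tri(fa,pa,fb,pb):
    P=[f['mtx']@np.c_[f['R'],f['t']] for f in(fa,fb)]
    X=cv2.triangulatePoints(P[0],P[1],np.float64(pa).reshape(2,1),np.float64(pb).reshape(2,1)); return X[:3,0]/X[3,0]
def plane(f,p,z):
    r=f['R'].T@np.linalg.inv(f['mtx'])@np.array([p[0],p[1],1.]); o=-f['R'].T@np.ravel(f['t']); return o+r*(z-o[2])/r[2]
E
python3 - <<'E'
from h import *
a=cams.grab_frame('side');b=cams.grab_frame('top')
for c,ra,rb in(('red',(150,230,150,230),(200,260,250,310)),('green',(150,230,150,230),(170,215,260,310)),('blue',(400,440,280,320),(455,490,210,245))):
    pa,sa=blob(a,c,ra);pb,sb=blob(b,c,rb);print(c,pa.round(1),sa,pb.round(1),sb,tri(a,pa,b,pb).round(4))
g=b['img'].max(2); m=((g<45)*255).astype(np.uint8); 
k=np.zeros_like(m);k[205:262,355:430]=m[205:262,355:430]
# strip edges at columns 
for x in range(360,430,15):
    r=np.where(k[:,x])[0];print(x,r.min(),r.max(),plane(b,(x,r.min()-.5),.06).round(4),plane(b,(x,r.max()+.5),.06).round(4))
cv2.imwrite('pics/crop1.png',cv2.resize(b['img'][200:310,170:310,::-1],None,fx=5,fy=5,interpolation=cv2.INTER_CUBIC))
E
```

```text
red [183.6 189.3] [173 180  23  19 255] [228.3 286.4] [221 276  16  22 260] [0.4639 0.1418 0.1875]
green [170.  171.2] [160 163  21  17 215] [194.4 281.6] [187 271  16  22 227] [0.4722 0.2168 0.1871]
blue [422.  303.2] [410 290  25  28 485] [471.9 229. ] [462 223  20  13 218] [ 0.6014 -0.376   0.2199]
360 216 249 [ 0.6353 -0.1635  0.06  ] [ 0.5512 -0.1646  0.06  ]
375 215 249 [ 0.6387 -0.2006  0.06  ] [ 0.5521 -0.2015  0.06  ]
390 215 248 [ 0.6396 -0.2377  0.06  ] [ 0.5555 -0.2383  0.06  ]
405 214 247 [ 0.643  -0.2748  0.06  ] [ 0.5589 -0.2752  0.06  ]
420 213 247 [ 0.6464 -0.3118  0.06  ] [ 0.5598 -0.312   0.06  ]
```

View pics/crop1.png

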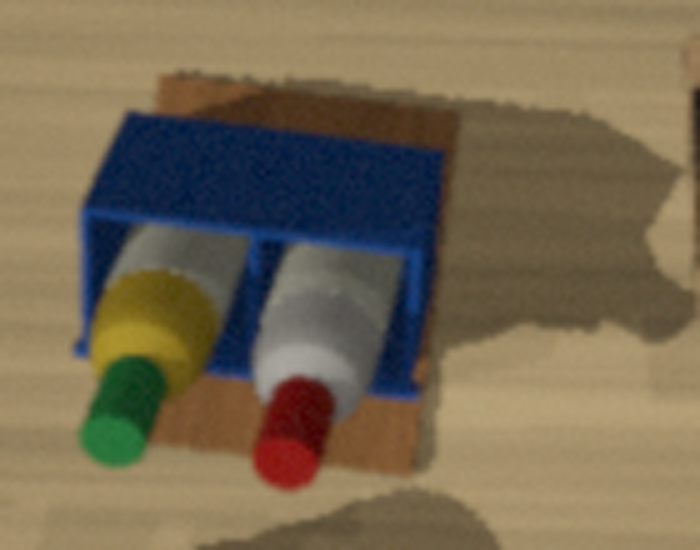

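The crop shows the red cap at (295,430) on the white bottle and the green cap at (125,410) on the yellow one, both leaning in the bin, so the choice is right. Bin yaw is about -0.11, and riser yaw about +0.066.

```bash
python3 -m creep '{"translation": [[0,0,40],[20,-36,0],[20,-36,0],[20,-36,0],[20,-36,0],[20,-36,0],[20,-36,0],[20,-36,0]], "spin": [0,0.05,0.05,0.05,0,0,0,0], "gripper": [0.57,0.57,0.57,0.57,0.57,0.57,0.57,0.57]}' 15
python3 -m creep '{"translation": [[20,-36,0],[20,-36,0],[20,-36,0],[20,-36,0],[20,-36,0],[25,-36,0],[25,-36,0],[0,0,0]], "spin": [0,0,0,0,0,0,0,0], "gripper": [0.57,0.57,0.57,0.57,0.57,0.57,0.57,0.57]}'
```

```text
t: 1.7
eef_pos: [0.3159, 0.3983, 0.2668]
ee_rot: [-3.141, -0.0, -0.112]
force: [0.4, -0.5, 0.3]
width: 0.0498
gripper_force: 0.0
t: 2.5
eef_pos: [0.4671, 0.1442, 0.2666]
ee_rot: [3.141, -0.0, -0.117]
force: [-0.7, 0.3, -0.5]
width: 0.0498
gripper_force: 0.0
```

```bash
python3 -m creep '{"translation": [[-2,-2,-35],[0,0,-35],[0,0,-20],[0,0,-8],[0,0,0],[0,0,0],[0,0,0],[0,0,0]], "spin": [0,0,0,0,0,0,0,0], "gripper": [0.57,0.57,0.57,0.57,0.57,0.2,0.2,0.2]}' 25
python3 -m creep '{"translation": [[0,0,0],[0,0,0]], "spin": [0,0], "gripper": [0.2,0.2]}'
```

```text
t: 3.3
eef_pos: [0.4638, 0.1461, 0.1696]
ee_rot: [-3.141, -0.001, -0.113]
force: [-0.6, -0.2, -0.3]
width: 0.0315
gripper_force: 0.3
t: 3.5
eef_pos: [0.4637, 0.1459, 0.1694]
ee_rot: [-3.141, -0.001, -0.113]
force: [-2.6, 0.0, 7.0]
width: 0.0294
gripper_force: 25.0
```

```bash
python3 -m creep '{"translation": [[-6,0.5,8],[-11.4,1.3,16.4],[-11.4,1.3,16.4],[-11.4,1.3,16.4],[-11.4,1.3,16.4],[-8,1,20],[0,0,30],[0,0,30]], "spin": [0,0,0,0,0,0,0,0], "gripper": [0.2,0.2,0.2,0.2,0.2,0.2,0.2,0.2]}'
python3 - <<'E'
from h import *
a=cams.grab_frame('side');cv2.imwrite('pics/side2.png',a['img'][80:320,80:400,::-1])
E
```

```text
t: 4.3
eef_pos: [0.4023, 0.1521, 0.323]
ee_rot: [3.141, 0.001, -0.112]
force: [0.8, 0.4, -3.2]
width: 0.0298
gripper_force: 25.0
```

View pics/side2.png

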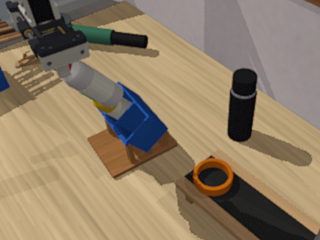

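The red bottle hangs gripped at about 35° and clear of the bin, with its cap at crop (72,68). Now I carry it over the riser.

```bash
python3 -m creep '{"translation": [[5,-20,0],[9,-40,0],[9,-40,0],[9,-40,0],[9,-40,0],[9,-40,0],[9,-40,0],[9,-40,0]], "spin": [0,0.03,0.03,0.03,0.03,0.03,0.03,0], "gripper": [0.2,0.2,0.2,0.2,0.2,0.2,0.2,0.2]}'
python3 -m creep '{"translation": [[9,-40,0],[9,-40,0],[9,-40,0],[5,-20,0],[0,0,0],[0,0,0],[0,0,0],[0,0,0]], "spin": [0,0,0,0,0,0,0,0], "gripper": [0.2,0.2,0.2,0.2,0.2,0.2,0.2,0.2]}' 10
python3 - <<'E'
from h import *
a=cams.grab_frame('side');cv2.imwrite('pics/side3.png',a['img'][60:400,130:540,::-1])
for c in('side',):
    print(nets.pinpoint(c,'bottle_red')[:2],nets.pinpoint(c,'bottle_blue')[:2])
E
```

```text
t: 5.15
eef_pos: [0.471, -0.1488, 0.3219]
ee_rot: [-3.141, 0.001, 0.068]
force: [1.2, 0.7, -2.7]
width: 0.0296
gripper_force: 25.0
t: 5.95
eef_pos: [0.5037, -0.2865, 0.3225]
ee_rot: [-3.141, -0.001, 0.068]
force: [-0.7, -0.3, -3.5]
width: 0.0298
gripper_force: 10.0
[{'centre': [0.5664, -0.2829, 0.1912], 'confidence': 0.82}] [{'centre': [0.7685, -0.3512, -0.0006], 'confidence': 0.95}, {'centre': [0.6043, -0.3734, 0.0581], 'confidence': 0.63}]
```

View pics/side3.png

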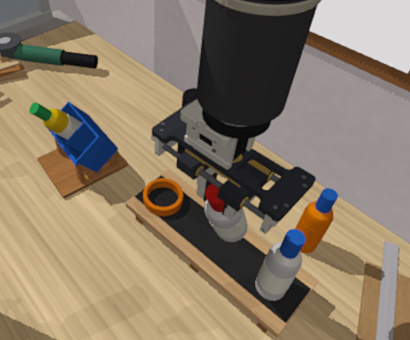

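It hangs at about 24° now (offset 63 mm), cap at crop (215,195). Easing the grip further.

```bash
python3 -m creep '{"translation": [[0,0,0],[0,0,0],[0,0,0],[0,0,0],[0,0,0],[0,0,0]], "spin": [0,0,0,0,0,0], "gripper": [0.2,0.2,0.2,0.2,0.2,0.2]}' 6
python3 - <<'E'
from h import *
cams.grab_frame('side');cams.grab_frame('top')
for c in('side','top'):
    print([(d['centre'],d['confidence']) for d in nets.pinpoint(c,'bottle_red')[:2]])
E
```

```text
t: 6.7
eef_pos: [0.5038, -0.2876, 0.3221]
ee_rot: [3.142, -0.0, 0.067]
force: [-0.1, -0.1, -3.0]
width: 0.0299
gripper_force: 6.0
[([0.5306, -0.2841, 0.1784], 0.95)]
[]
```

```bash
python3 -m creep '{"translation": [[15,0,-5],[20,0,-5],[20,0,-5],[15,0,-5],[0,0,0],[0,0,0],[0,0,0],[0,0,0]], "spin": [0,0,0,0,0,0,0,0], "gripper": [0.2,0.2,0.2,0.2,0.2,0.2,0.2,0.2]}' 5
python3 - <<'E'
from h import *
cams.grab_frame('side');cams.grab_frame('top')
for c in('side','top'):
    print([(d['centre'],d['confidence']) for d in nets.pinpoint(c,'bottle_red')[:2]])
E
```

```text
t: 7.7
eef_pos: [0.5734, -0.2876, 0.3028]
ee_rot: [3.141, -0.001, 0.067]
force: [-0.1, 0.2, -2.7]
width: 0.03
gripper_force: 5.0
[([0.5828, -0.2838, 0.1535], 0.91)]
[([0.562, 0.2097, 0.057], 0.64)]
```

```bash
python3 -m creep '{"translation": [[10,0,-10],[14,0,-20],[0,0,-25],[0,0,-20],[0,0,-8],[0,0,0],[0,0,0],[0,0,0]], "spin": [0,0,0,0,0,0,0,0], "gripper": [0.2,0.2,0.2,0.2,0.2,0.2,0.2,0.2]}' 6
python3 -m creep '{"translation": [[0,0,-4],[0,0,0],[0,0,-3],[0,0,0]], "spin": [0,0,0,0], "gripper": [0.2,0.2,0.2,0.2]}'
python3 - <<'E'
from h import *
cams.grab_frame('side')
print([(d['centre'],d['confidence']) for d in nets.pinpoint('side','bottle_red')[:2]])
E
```

```text
t: 8.7
eef_pos: [0.5985, -0.2878, 0.2206]
ee_rot: [3.141, -0.002, 0.067]
force: [1.0, -0.4, -3.0]
width: 0.0297
gripper_force: 6.0
t: 9.1
eef_pos: [0.5975, -0.2874, 0.2118]
ee_rot: [-3.141, 0.0, 0.067]
force: [0.0, 0.1, -2.5]
width: 0.03
gripper_force: 6.0
[([0.6072, -0.2859, 0.0636], 0.67), ([0.5303, 0.1706, 0.0022], 0.34)]
```

```bash
for i in 1 2; do python3 -m creep '{"translation": [[0,0,-2],[0,0,0],[0,0,-2],[0,0,0]], "spin": [0,0,0,0], "gripper": [0.2,0.2,0.2,0.2]}'; done
```

```text
t: 9.6
eef_pos: [0.5976, -0.2874, 0.2078]
ee_rot: [-3.141, 0.0, 0.067]
force: [-0.8, 0.0, -2.2]
width: 0.0297
gripper_force: 6.0
t: 10.0
eef_pos: [0.5991, -0.288, 0.206]
ee_rot: [3.14, -0.003, 0.068]
force: [0.9, 0.6, 5.8]
width: 0.0301
gripper_force: 6.0
```

```bash
python3 -m creep '{"translation": [[0,0,-2],[0,0,0],[0,0,0]], "spin": [0,0,0], "gripper": [0.2,0.2,0.2]}'
python3 - <<'E'
from h import *
a=cams.grab_frame('side')
print([(d['centre'],d['confidence']) for d in nets.pinpoint('side','bottle_red')[:2]])
cv2.imwrite('pics/side4.png',cv2.resize(a['img'][200:390,260:480,::-1],None,fx=3,fy=3))
E
```

```text
t: 10.3
eef_pos: [0.5993, -0.288, 0.2043]
ee_rot: [3.14, -0.004, 0.068]
force: [0.3, 1.0, 6.3]
width: 0.0299
gripper_force: 6.0
[([0.6062, -0.2853, 0.0597], 0.74)]
```

View pics/side4.png

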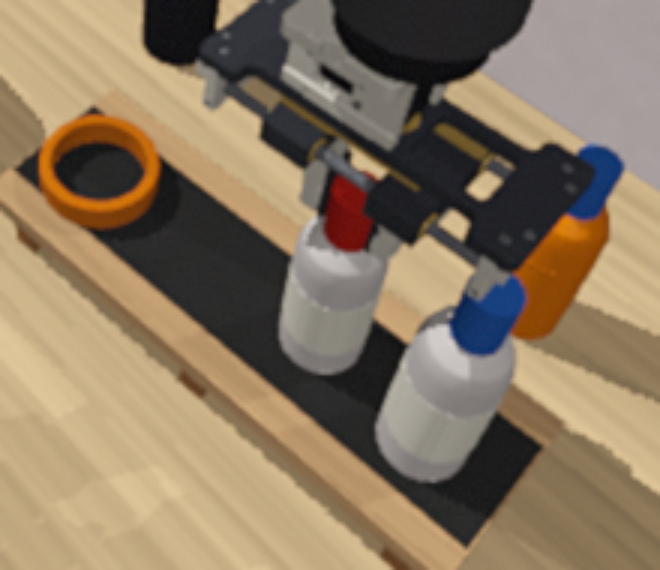

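Red stands on the strip, with its cap at crop (350,210) and base at (325,365), beside blue (420,470), and looks upright. I relax the press, then open and lift.

```bash
python3 -m creep '{"translation": [[0,0,1],[0,0,1],[0,0,0],[0,0,0],[0,0,0],[0,0,0]], "spin": [0,0,0,0,0,0], "gripper": [0.2,0.2,0.4,0.5,0.57,0.57]}'
python3 -m creep '{"translation": [[0,0,20],[0,0,40],[0,10,30],[-10,40,0],[-10,40,0],[-10,40,0],[-10,40,0],[-10,40,0]], "spin": [0,0,0,-0.03,-0.03,-0.03,-0.03,-0.03], "gripper": [0.57,0.57,0.57,0.57,0.57,0.57,0.57,0.57]}'
python3 - <<'E'
from h import *
a=cams.grab_frame('side');b=cams.grab_frame('top')
for n in('bottle_red','bottle_blue','bottle_green'):
  for c in('side','top'): print(n,c,[(np.round(d['centre'],3),round(d['confidence'],2)) for d in nets.pinpoint(c,n)[:2]])
for c,ra,rb in(('red',(330,420,230,320),(400,470,200,250)),('green',(150,230,150,230),(170,215,260,310))):
    pa,sa=blob(a,c,ra);pb,sb=blob(b,c,rb);print(c,pa,sa[4],pb,sb[4],tri(a,pa,b,pb).round(4))
E
```

```text
t: 11.0
eef_pos: [0.5976, -0.2875, 0.2039]
ee_rot: [-3.141, 0.001, 0.067]
force: [0.7, -0.1, -0.3]
width: 0.0487
gripper_force: 0.0
t: 11.8
eef_pos: [0.547, -0.0761, 0.2942]
ee_rot: [-3.142, -0.0, -0.084]
force: [0.9, 0.1, 0.8]
width: 0.0499
gripper_force: 0.0
bottle_red side [(array([ 0.606, -0.287,  0.059]), 0.72)]
bottle_red top [(array([ 0.608, -0.284,  0.065]), 0.64)]
bottle_blue side [(array([ 0.769, -0.349,  0.001]), 0.71), (array([ 0.6  , -0.372,  0.059]), 0.59)]
bottle_blue top [(array([ 0.602, -0.375,  0.06 ]), 0.87), (array([ 0.771, -0.353,  0.001]), 0.75)]
bottle_green side [(array([0.562, 0.206, 0.055]), 0.91)]
bottle_green top []
red [381.24087591 266.05596107] 411 [430.44843049 224.73542601] 223 [ 0.6082 -0.288   0.2216]Traceback (most recent call last):
  File "<stdin>", line 6, in <module>
  File "h.py", line 8, in blob
    n,l,s,c=cv2.connectedComponentsWithStats(k); i=1+np.argmax(s[1:,4]); return c[i],s[i]
                                                     ~~~~~~~~~^^^^^^^^^
    return _wrapfunc(a, 'argmax', axis=axis, out=out, **kwds)
    return bound(*args, **kwds)
ValueError: attempt to get argmax of an empty sequence
```

Red stands upright at about (0.607,-0.287), 7 mm off the middle line, which is within tolerance. Now green, at about (0.473,0.218,0.187).

```bash
python3 -m creep '{"translation": [[-9,37,0],[-9,37,0],[-9,37,0],[-9,37,0],[-9,37,0],[-9,37,0],[-9,37,0],[-9,34,-10]], "spin": [-0.03,0,0,0,0,0,0,0], "gripper": [0.57,0.57,0.57,0.57,0.57,0.57,0.57,0.57]}' 15
python3 -m creep '{"translation": [[0,0,-5],[0,0,0],[0,0,0]], "spin": [0,0,0], "gripper": [0.57,0.57,0.57]}'
```

```text
t: 13.0
eef_pos: [0.4765, 0.2167, 0.2851]
ee_rot: [-3.14, -0.002, -0.114]
force: [0.6, -0.2, 0.0]
width: 0.0501
gripper_force: 0.0
t: 13.3
eef_pos: [0.4763, 0.2146, 0.2791]
ee_rot: [3.141, 0.0, -0.114]
force: [1.0, 0.1, 0.3]
width: 0.0501
gripper_force: 0.0
```

Down 110 mm to z 0.169, with a shift of (-3,+4).

```bash
python3 -m creep '{"translation": [[-3,4,-35],[0,0,-35],[0,0,-28],[0,0,-12],[0,0,0],[0,0,0],[0,0,0],[0,0,0]], "spin": [0,0,0,0,0,0,0,0], "gripper": [0.57,0.57,0.57,0.57,0.57,0.2,0.2,0.2]}' 25
python3 -m creep '{"translation": [[0,0,0],[0,0,0]], "spin": [0,0], "gripper": [0.2,0.2]}'
```

```text
t: 14.1
eef_pos: [0.4734, 0.2198, 0.1705]
ee_rot: [-3.14, -0.002, -0.113]
force: [-0.9, -0.2, 0.1]
width: 0.0315
gripper_force: 0.4
t: 14.3
eef_pos: [0.4732, 0.2197, 0.1703]
ee_rot: [-3.141, -0.001, -0.112]
force: [-1.9, -0.7, 7.3]
width: 0.0294
gripper_force: 25.0
```

```bash
python3 -m creep '{"translation": [[-6,0.5,8],[-11.4,1.3,16.4],[-11.4,1.3,16.4],[-11.4,1.3,16.4],[-11.4,1.3,16.4],[-8,1,20],[0,0,30],[0,0,30]], "spin": [0,0,0,0,0,0,0,0], "gripper": [0.2,0.2,0.2,0.2,0.2,0.2,0.2,0.2]}'
python3 -m creep '{"translation": [[4,-20,0],[8,-40,0],[8,-40,0],[8,-40,0],[8,-40,0],[8,-40,0],[8,-40,0],[8,-40,0]], "spin": [0,0.03,0.03,0.03,0.03,0.03,0.03,0], "gripper": [0.2,0.2,0.2,0.2,0.2,0.2,0.2,0.2]}'
python3 -m creep '{"translation": [[8,-40,0],[8,-40,0],[8,-40,0],[4,-8,0],[0,0,0],[0,0,0],[0,0,0],[0,0,0]], "spin": [0,0,0,0,0,0,0,0], "gripper": [0.2,0.2,0.2,0.2,0.2,0.2,0.2,0.2]}' 10
python3 -m creep '{"translation": [[0,0,0],[0,0,0],[0,0,0],[0,0,0],[0,0,0],[0,0,0],[0,0,0],[0,0,0]], "spin": [0,0,0,0,0,0,0,0], "gripper": [0.2,0.2,0.2,0.2,0.2,0.2,0.2,0.2]}' 6
python3 - <<'E'
from h import *
cams.grab_frame('side')
print([(d['centre'],d['confidence']) for d in nets.pinpoint('side','bottle_green')[:2]])
E
```

```text
t: 15.1
eef_pos: [0.4116, 0.2258, 0.3235]
ee_rot: [3.141, 0.002, -0.112]
force: [1.5, 0.1, -3.6]
width: 0.0293
gripper_force: 25.0
t: 15.9
eef_pos: [0.4721, -0.075, 0.3226]
ee_rot: [-3.141, 0.001, 0.069]
force: [1.2, 0.6, -2.5]
width: 0.0294
gripper_force: 25.0
t: 16.7
eef_pos: [0.5011, -0.2007, 0.3231]
ee_rot: [-3.141, -0.001, 0.069]
force: [0.3, 0.7, -3.1]
width: 0.03
gripper_force: 10.0
t: 17.5
eef_pos: [0.5012, -0.2018, 0.3227]
ee_rot: [-3.142, 0.0, 0.067]
force: [-0.2, 0.3, -3.6]
width: 0.03
gripper_force: 6.0
[([0.5262, -0.2011, 0.1792], 0.96)]
```

```bash
python3 -m creep '{"translation": [[13,0,-5],[20,0,-5],[20,0,-5],[13,0,-5],[0,0,0],[0,0,0],[0,0,0],[0,0,0]], "spin": [0,0,0,0,0,0,0,0], "gripper": [0.2,0.2,0.2,0.2,0.2,0.2,0.2,0.2]}' 5
python3 -m creep '{"translation": [[10,0,-10],[12,0,-20],[0,0,-25],[0,0,-20],[0,0,-8],[0,0,0],[0,0,0],[0,0,0]], "spin": [0,0,0,0,0,0,0,0], "gripper": [0.2,0.2,0.2,0.2,0.2,0.2,0.2,0.2]}' 6
python3 -m creep '{"translation": [[0,0,-3],[0,0,0],[0,0,-2],[0,0,0]], "spin": [0,0,0,0], "gripper": [0.2,0.2,0.2,0.2]}'
python3 - <<'E'
from h import *
cams.grab_frame('side')
print([(d['centre'],d['confidence']) for d in nets.pinpoint('side','bottle_green')[:2]])
E
```

```text
t: 18.4
eef_pos: [0.5668, -0.2019, 0.3033]
ee_rot: [3.141, -0.001, 0.067]
force: [-0.2, -0.3, -3.1]
width: 0.03
gripper_force: 5.0
t: 19.2
eef_pos: [0.5899, -0.202, 0.2212]
ee_rot: [3.141, -0.002, 0.067]
force: [0.6, -0.1, -3.9]
width: 0.0303
gripper_force: 6.0
t: 19.6
eef_pos: [0.589, -0.2018, 0.2146]
ee_rot: [-3.141, 0.0, 0.067]
force: [-1.0, -0.4, -3.3]
width: 0.0298
gripper_force: 6.0
[([0.5921, -0.2016, 0.0665], 0.78)]
```

```bash
for i in 1 2; do python3 -m creep '{"translation": [[0,0,-2],[0,0,0],[0,0,-2],[0,0,0]], "spin": [0,0,0,0], "gripper": [0.2,0.2,0.2,0.2]}'|grep -E 'eef|force'; done
```

```text
eef_pos: [0.589, -0.2018, 0.2104]
force: [-0.5, -0.0, -3.9]
gripper_force: 6.0
eef_pos: [0.59, -0.202, 0.2077]
force: [1.0, 0.8, 1.1]
gripper_force: 6.0
```

```bash
python3 -m creep '{"translation": [[0,0,-2],[0,0,0],[0,0,-1],[0,0,0],[0,0,0]], "spin": [0,0,0,0,0], "gripper": [0.2,0.2,0.2,0.2,0.2]}'
python3 - <<'E'
from h import *
a=cams.grab_frame('side')
print([(d['centre'],d['confidence']) for d in nets.pinpoint('side','bottle_green')[:2]])
cv2.imwrite('pics/side5.png',cv2.resize(a['img'][200:390,250:470,::-1],None,fx=3,fy=3))
E
```

```text
t: 21.0
eef_pos: [0.591, -0.2021, 0.206]
ee_rot: [3.14, -0.005, 0.068]
force: [1.9, 0.5, 6.1]
width: 0.0299
gripper_force: 6.0
[([0.5911, -0.1992, 0.0575], 0.85)]
```

View pics/side5.png

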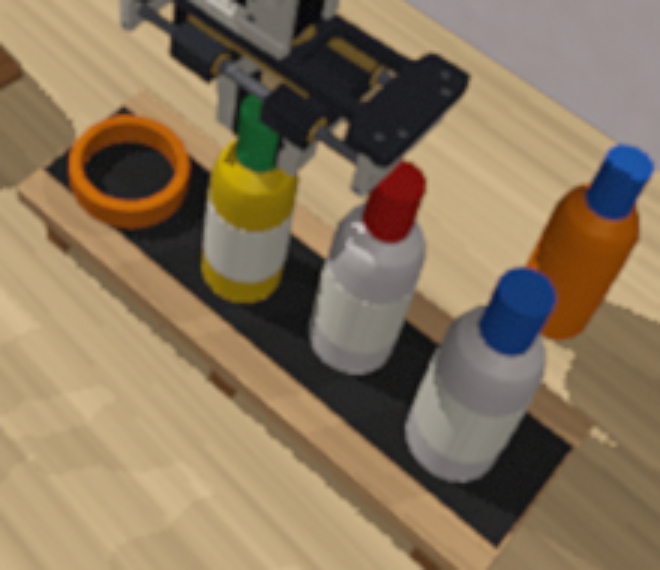

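Green stands on the strip with its base at crop (240,290), in row with red (355,360) and blue (450,465). The tape roll is undisturbed at (130,170). Releasing.

```bash
python3 -m creep '{"translation": [[0,0,1],[0,0,1],[0,0,1],[0,0,0],[0,0,0],[0,0,0]], "spin": [0,0,0,0,0,0], "gripper": [0.2,0.2,0.2,0.4,0.5,0.57]}'
python3 -m creep '{"translation": [[0,0,0],[0,0,20],[0,0,40],[0,0,40],[-20,30,0],[-20,40,0],[-20,40,0],[-20,40,0]], "spin": [0,0,0,0,0,0,0,0], "gripper": [0.57,0.57,0.57,0.57,0.57,0.57,0.57,0.57]}'
python3 -m creep '{"translation": [[-10,40,0],[0,40,0],[0,40,0],[0,0,0],[0,0,0]], "spin": [0,0,0,0,0], "gripper": [0.57,0.57,0.57,0.57,0.57]}'
python3 - <<'E'
from h import *
a=cams.grab_frame('side');b=cams.grab_frame('top')
for n in('bottle_red','bottle_green','bottle_blue','tape_roll'):
  for c in('side','top'): print(n,c,[(np.round(d['centre'],3),round(d['confidence'],2)) for d in nets.pinpoint(c,n)[:2]])
cv2.imwrite('pics/s6.png',np.vstack([cv2.resize(a['img'][200:390,250:470,::-1],(440,380)),cv2.resize(b['img'][190:280,290:500,::-1],(440,189))]))
for c,ra,rb in(('red',(330,420,230,320),(400,470,200,250)),('green',(300,370,200,300),(360,430,200,260)),('blue',(400,440,280,320),(455,490,210,245))):
    pa,sa=blob(a,c,ra);pb,sb=blob(b,c,rb);print(c,tri(a,pa,b,pb).round(4))
E
```

```text
t: 21.7
eef_pos: [0.589, -0.2018, 0.2066]
ee_rot: [-3.142, 0.001, 0.067]
force: [0.1, -0.7, 0.4]
width: 0.0456
gripper_force: 0.0
t: 22.5
eef_pos: [0.5081, -0.0508, 0.3067]
ee_rot: [-3.142, -0.0, 0.066]
force: [0.9, 0.8, 0.8]
width: 0.0499
gripper_force: 0.0
t: 23.0
eef_pos: [0.499, 0.069, 0.3068]
ee_rot: [3.142, 0.0, 0.069]
force: [-0.6, -0.8, -0.1]
width: 0.0498
gripper_force: 0.0
bottle_red side [(array([ 0.606, -0.286,  0.057]), 0.55)]
bottle_red top [(array([ 0.611, -0.285,  0.063]), 0.84)]
bottle_green side [(array([ 0.589, -0.204,  0.057]), 0.63)]
bottle_green top [(array([ 0.535,  0.172, -0.002]), 0.7), (array([ 0.587, -0.197,  0.058]), 0.57)]
bottle_blue side [(array([ 0.602, -0.373,  0.062]), 0.89), (array([ 0.771, -0.35 , -0.004]), 0.71)]
bottle_blue top [(array([ 0.599, -0.376,  0.06 ]), 0.91), (array([ 0.772, -0.35 ,  0.   ]), 0.79)]
tape_roll side [(array([ 0.584, -0.093,  0.061]), 0.56)]
tape_roll top [(array([ 0.58 , -0.088,  0.06 ]), 0.71)]
red [ 0.6085 -0.2881  0.2201]
green [ 0.5889 -0.2028  0.2194]
blue [ 0.6014 -0.376   0.2198]
```

View pics/s6.png

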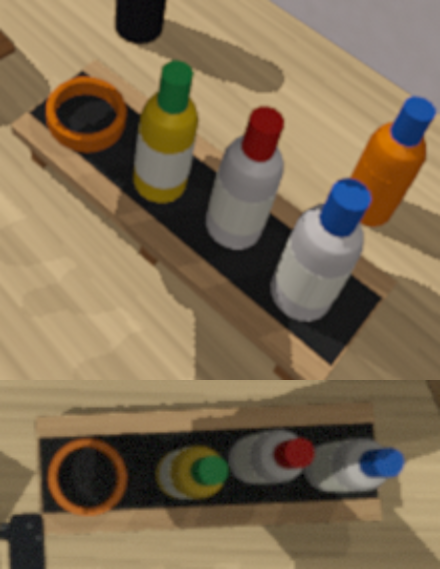

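All three are upright (caps directly over their bases), within about 7 mm of the middle line and about 86 mm apart. Nothing else has moved, so I'm handing in.

```bash
python3 -c "
from station import arm
print(arm.job_done())"
```

```text
the job is handed in; nothing more can be done
None
```

The red- and green-capped bottles stand upright on the strip in a row with the blue-capped one, about 86 mm centre to centre and all within about 7 mm of the middle line; the blue-capped bottle and tape roll measured unmoved, and the job is handed in, with no verdict returned.

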